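# Bleach tablet held over the cup in locking tongs

### The job

The tongs on the ledge are locked shut: pick them up and push their pulled-out end tab fully home against the steel upstand, so that they can spring open. With the tongs, not the fingers, take the bleach tablet off the top of the soap case and finish holding it still, squeezed in the tongs, over the mouth of the aluminium cup and a few centimetres clear of the rim; do not put it down or let go, the job ends while holding. Leave the cup, brush and peg caddy where they stand.

Things in the scene. Friction and masses are not known exactly. Their poses are not given: they have to be found in the camera images.
- tongs_grip (a point): middle of the tongs' handle while locked: 85 mm ahead of the pivot (x), half-way up (13 mm above the ledge at the start), axes as tongs. Take both arms together here from above (they balance 10 mm farther ahead). Locked, the arms are parallel from 42 mm behind to 40 mm ahead of this point, 30 mm wide over their outsides, 22 mm tall. Once the tongs open it lies off their midline
- tongs_arm (a joint): opening angle of the tongs about the pivot, rad: 0 shut, at most 0.32 with the tab home. A spring always pushes the arms open (about 7 N at the grip point). Jaw gap at x = 190 mm: 5 mm + 190 mm x angle. Width over the handle: 30 mm + 85 mm x angle at the grip point, 30 mm + 96 mm x angle 11 mm farther ahead; fingers opened wider than that lose the tongs
- tongs_tab (a joint): travel of the locking tab at the pivot end (grey cap 18 mm wide, 16 mm tall, on a steel stem between the arms), m: 0 to 0.003 at the start (pulled out), 0.015 fully home. Slides towards the jaws, takes about 10 N to push, stays where it is left. The stem's catch locks the arms shut until the tab has travelled 12 mm
- upstand_face (a point): fixed steel-faced upstand on the foot of the neighbour's wall, on the right of the ledge (-y): 440 mm long, 100 mm high. This point is on its face, at mid-length, 40 mm above the ledge; its y axis points level out of the face towards the work, x along the face.
- tablet_center (a point): centre of the loose white bleach tablet, an upright round puck 30 mm across and 24 mm tall, 30 g; it stands on the ribbed top of the soap case (top 60 mm above the ledge)
- tablet: the same tablet, origin at the centre of its underside
- soap_case: fixed white plastic soap case, 80 mm (x) by 100 mm (y) by 60 mm high, with a shut drawer in its -x side (front panel 3 mm and knob 15 mm beyond it); origin at the centre of its underside. Nothing stands on its top but the tablet.
- cup_rim (a point): centre of the mouth of the empty round aluminium cup standing loose on the ledge, 76 mm across the mouth, rim 85 mm above the ledge
- cup: the same cup, origin at the centre of its underside
- tongs: Stainless locking tongs, 260 mm long, 145 g, black plastic on the handle, lying on their side: the arms lie side by side and open in the level plane. Origin under the pivot pin (on the ledge), x along the tongs to the jaws, z up; it turns with the arm on the -y side. Grey tab ends at x = -45 mm pulled out, -30 mm home. Jaws: flat blades 26 mm tall at x = 165 to 216 mm, best hold at x = 190 mm
- brush: bystander: wooden-handled scrub brush, 150 by 50 by 49 mm, origin under its centre
- caddy: bystander: turntable caddy with four upright pegs, 120 mm across, 136 mm high, origin under its centre
There are look-alikes about, which are no part of the job. Of the things like the tablet, leave any that is blue or brown; of the rest the smaller one is meant.

How it is judged (in metres and radians):
On the way, in this order (a step that is already met when the one before it is completed fails the run):
1. the tongs' tab is pushed home (at least 12 of its 15 mm) while the gripper holds the tongs (value of joint tongs_tab above 0.012 m and contact force between the fingers and tongs above 0.5 N), for 0.1 s.
2. the tablet is lifted clear of the soap case by the tongs (contact force between tongs and tablet above 0.5 N and contact force between tablet and soap_case below 0.05 N and z of tablet_center in the frame of soap_case above 0.082 m and contact force between the fingers and tongs above 0.5 N), for 0.2 s.
At the end, for the whole second after the job is handed in: The gripper holds the tongs and the tongs alone hold the tablet, still, its centre within 28 mm of the cup's axis and 20 to 130 mm above the rim, touching neither cup nor case; the tab is 12 mm or more home; cup upright; cup, brush and caddy within 30 mm of their starts (all of step 1 and horizontal distance between tablet_center and cup_rim below 0.028 m and z of tablet_center in the frame of cup_rim between 0.02 and 0.13 m and contact force between tongs and tablet above 0.5 N and value of joint tongs_arm above 0.08 rad and height (world z) of tongs above 0.06 m and contact force between each of the arm, the fingers and tablet below 0.1 N and contact force between each of tablet, tongs and cup below 0.05 N and contact force between each of tablet, tongs and soap_case below 0.05 N and linear speed of tablet below 0.03 m/s and distance of each of cup, brush, caddy from where it was at the start of the episode below 0.03 m and angle between cup's own z axis and vertical below 0.15 rad); the arm keeps its last pose, push and grip.
It fails at once if the gripper's fingers or the arm touch the tablet (contact force between any of the fingers, the arm and tablet above 0.5 N).
It fails at once if the tablet is dropped to the ledge (height (world z) of tablet below 0.04 m).
It fails at once if the cup or a bystander is knocked away or over (distance of any of cup, brush, caddy from where it was at the start of the episode above 0.03 m or angle between cup's own z axis and vertical above 0.5 rad).
It also fails if it takes over 54 s, if anything falls off the work surface, if the arm or the gripper's body presses on something with over 40 N, if the wrist force passes 120 N, or if a joint passes its speed limit or range.

### The arm

A 6-joint arm with a two-finger parallel gripper is mounted at the origin on the work surface. World frame = base frame: x ahead of the robot, y to its left, z up, the work surface at z = 0. Lengths are in mm, angles in rad, forces in N, time in s.
With the tool pointing down it reaches from about 350 to 775 mm from the base axis. Payload 7.3 kg.
Tool frame: the origin (TCP) lies at the very end of the fingers, on their centre line; the grasp point (between the pads) lies 19 mm behind it; z points along the fingers, y is the direction in which the jaws open and shut (so a half turn about z gives the same grasp; the last joint's range is limited). The gripper opens to 92 mm and grips with 3 to 60 N. Pads are 19 mm wide; open, the fingers measure 130 mm over their backs; the gripper's body (75 mm by 190 mm) begins 47 mm behind the grasp point.
Start: joints at [-1.274, 0.342, 1.524, -0, 1.275, -0.146], TCP at [224.971, -474.376, 226.741] pointing down, gripper open.
Joint ranges: [-2.53, 2.53], [-0.77, 2.02], [0.04, 2.7], [-1, 4.14], [0.28, 2.66], [-3.11, 3.11]. Speed limits (rad/s): [2.57, 2.57, 3.14, 3.14, 3.14, 3.14].

### API

Orientations are given as [roll, pitch, yaw] about the fixed x, y, z axes, in that order (R = Rz(yaw) Ry(pitch) Rx(roll)).
In Python, from plant import bot gives the robot as it stands.
- The arm moves only by the tool arm_command, never from a script. Its argument "targets" is a list of rows, each an object of numbers: "x", "y", "z": the shift along the world's x, y, z in cm; "roll": the turn about the world's z in rad. In form: [{"x": .., "y": .., "z": .., "roll": ..}, ...]. A call has 1 to 8 rows; each row is the pose to reach, as a shift and turn from the pose commanded when the call began; what a row does not reach only later rows make up. A row lasts 1/12 s, in which the tool goes at most 41.7 mm and 7.16 degrees, less where a joint would pass 70% of its speed; a pose out of reach is approached as far as the arm can. A call with a gripper value outside its range is refused whole. "fingers" is the opening, from 0 (shut) to 1 (fully open), set as the call begins (left out, the last holds). The fingers move at their own pace and stop on an object; the grip force is fixed at half the most. Time passes only in rows, so rows that repeat a pose let the fingers close. It gives the time, the measured TCP pose, the force and the opening at its end, in the units of the state.
- bot.get_obs(): the state, without advancing time (a new reading comes with each control period).
- bot.capture(name): name is "scene" or "side" or "wrist"; returns a dict with "img" (384x512x3 uint8, blue, green, red), "fx", "fy", "cx", "cy" (pixels), "k1" (the pictures are not rectified: a ray, as slopes to the right and down, at radius r is drawn at 1 + k1 r^2 times it, then the intrinsics apply), "position" and "rotation" of the camera in the world; the wrist camera has in their place "hand_eye" (4x4, takes a point from camera to tool coordinates, whose origin is the TCP and whose axes are the flange's). Camera axes: x right, y down, z forward; pixel columns grow to the right and rows downward; lengths in mm; the calibration is good to about 2 mm. A picture is of the moment at which its call begins: read the wrist's pose just before it. There is no depth.
- bot.close_job(): hands the job in, once; it reports no verdict.
The state is a dict: "time": time; "joint_positions": joint angles; "dq": joint speeds; "tau": joint torques, N m; "tool_pos": TCP position; "tcp_rot": TCP orientation; "contact_force": force on the tool from outside, world axes, zero at the start; "moment": the same for the moment, N m; "grip_width": finger opening in mm.
Only numpy, scipy, OpenCV 4.12 (cv2) and the standard library are available. Lean on these libraries where they do the work, as an engineer would, in place of code of your own. Each camera call takes 0.05 s, during which the arm holds its last target.

## Working session

There is one attempt and no reset: what is moved stays moved. The work goes in short steps, Python scripts to look and compute and a tool call to move; the robot and the scene stay as the last step left them, time stands still between calls to the robot, and variables do not carry over. Pictures are saved under pics/ and viewed, and the job is handed in when it is done.

Besides the shell and the picture viewer there is one more tool, called after "Emit:" as a command line: name --argument value ..., lists and objects as JSON in quotes. arm_command: Moves the arm, as the interface text tells. Its arguments: {"type":"object","properties":{"targets":{"type":"array","items":{"type":"object","properties":{"x":{"type":"number"},"y":{"type":"number"},"z":{"type":"number"},"roll":{"type":"number"}}}},"fingers":{"type":"number"}},"required":["targets"]}

```bash
ls; mkdir -p pics; cat > h.py <<'E'
import numpy as np, cv2, pickle
from plant import bot
def cap(n,fn=None):
    o=bot.get_obs(); c=bot.capture(n); c['obs']=o
    pickle.dump(c,open(f'{fn or n}.pkl','wb')); cv2.imwrite(f'pics/{fn or n}.png',c['img']); return c
def load(fn): return pickle.load(open(fn+'.pkl','rb'))
def pose(c):
    if 'hand_eye' in c:
        from scipy.spatial.transform import Rotation as R
        o=c['obs']; T=np.array(c['hand_eye']); Rt=R.from_euler('xyz',o['tcp_rot']).as_matrix()
        return Rt@T[:3,:3], Rt@T[:3,3]+np.array(o['tool_pos'])
    return np.array(c['rotation']),np.array(c['position'])
def ray(c,u,v):
    x=(u-c['cx'])/c['fx']; y=(v-c['cy'])/c['fy']; rd=np.hypot(x,y); r=rd
    for _ in range(30): r=rd/(1+c['k1']*r*r)
    s=r/rd if rd>0 else 1
    Rm,p=pose(c); d=Rm@np.array([x*s,y*s,1]); return p,d/np.linalg.norm(d)
def onz(c,u,v,z):
    p,d=ray(c,u,v); return p+d*(z-p[2])/d[2]
def tri(*a):
    A=np.zeros((3,3));b=np.zeros(3)
    L=[ray(*x) for x in a]
    for p,d in L:
        M=np.eye(3)-np.outer(d,d);A+=M;b+=M@p
    X=np.linalg.solve(A,b); return X,[np.linalg.norm((np.eye(3)-np.outer(d,d))@(X-p)) for p,d in L]
def proj(c,X):
    Rm,p=pose(c); q=Rm.T@(np.array(X)-p); x,y=q[0]/q[2],q[1]/q[2]; r2=x*x+y*y;s=1+c['k1']*r2
    return c['cx']+c['fx']*x*s, c['cy']+c['fy']*y*s
def crop(fn,x0,y0,x1,y1,k,out):
    i=cv2.imread(f'pics/{fn}.png')[y0:y1,x0:x1]; cv2.imwrite(f'pics/{out}.png',cv2.resize(i,None,fx=k,fy=k,interpolation=cv2.INTER_CUBIC))
E
python3 - <<'E'
from h import *
o=bot.get_obs(); print(o)
for n in ['scene','side','wrist']:
    c=cap(n); print(n,{k:np.round(v,3).tolist() for k,v in c.items() if k not in('img','obs')})
E
```

```text
pics
{'time': 0.0, 'joint_positions': array([-1.27400010e+00,  3.42713520e-01,  1.52505437e+00, -2.85914487e-05,
        1.27541948e+00, -1.46005859e-01]), 'dq': array([-0.00140722,  0.00031093,  0.0005055 ,  0.00142778, -0.00140576,
        0.00202416]), 'tau': array([-4.21807817e-05, -4.31248999e+01, -2.44220692e+01,  7.18009262e-02,
        5.58930205e-02, -1.33178100e-04]), 'tool_pos': array([ 224.82973074, -473.94326667,  226.03671909]), 'tcp_rot': array([-3.14001093e+00, -2.04962355e-04,  4.42810271e-01]), 'contact_force': array([-0.61944615,  0.14925955, -0.45828753]), 'moment': array([ 0.00443723, -0.02202992,  0.02931194]), 'grip_width': 91.95558687937817}
scene {'fx': 416.129, 'fy': 416.129, 'cx': 257.809, 'cy': 194.192, 'k1': 0.012, 'position': [1624.112, 125.56, 807.099], 'rotation': [-2.199, 0.022, 1.685]}
side {'fx': 421.359, 'fy': 421.359, 'cx': 257.685, 'cy': 191.25, 'k1': -0.117, 'position': [171.647, 525.699, 880.531], 'rotation': [-2.435, -0.005, -2.483]}
wrist {'fx': 325.122, 'fy': 325.122, 'cx': 252.419, 'cy': 189.118, 'k1': -0.036, 'hand_eye': [[0.0, -0.967, -0.257, 69.207], [1.0, 0.0, -0.0, -0.376], [0.0, -0.257, 0.967, -157.526], [0.0, 0.0, 0.0, 1.0]]}
```

```bash
sed -i "s/return np.array(c\['rotation'\]),np.array(c\['position'\])/from scipy.spatial.transform import Rotation as R\n    return R.from_euler('xyz',c['rotation']).as_matrix(),np.array(c['position'])/" h.py
python3 - <<'E'
from h import *
for n in ['scene','side']:
    crop(n,0,0,512,384,1.55,n+'_b')
E
```

```text
(no output)
```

View pics/scene.png

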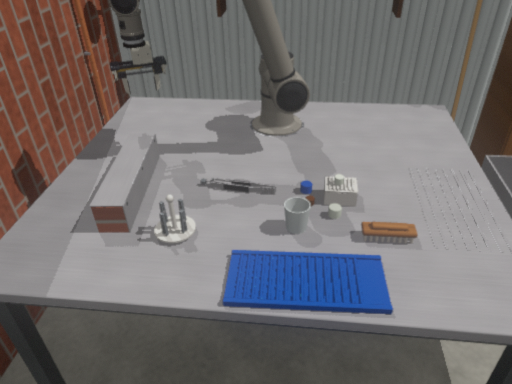

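View pics/side.png

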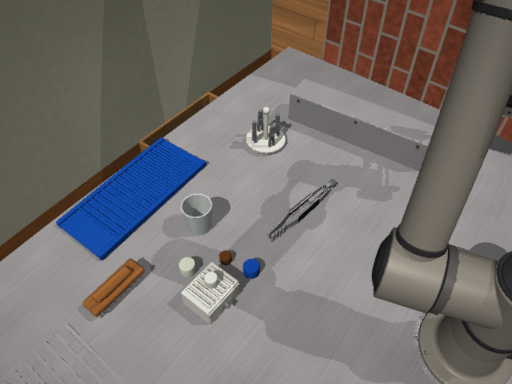

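View pics/wrist.png

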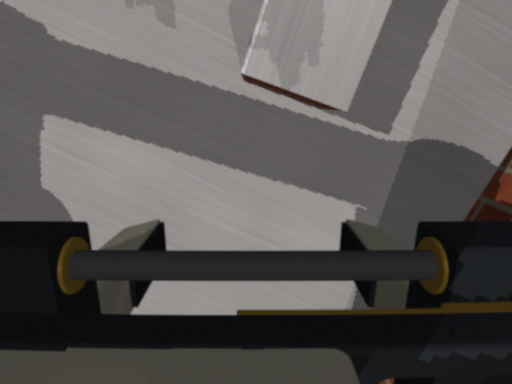

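```bash
python3 - <<'E'
from h import *
crop('scene',190,165,370,245,4.4,'s1'); crop('side',170,160,350,320,4,'s2')
E
```

```text
(no output)
```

View pics/s1.png

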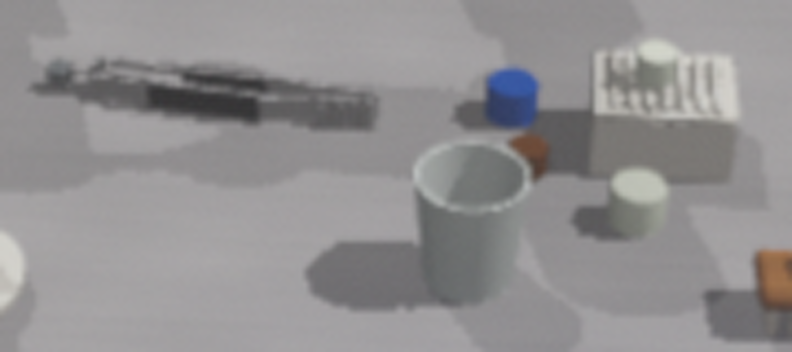

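View pics/s2.png

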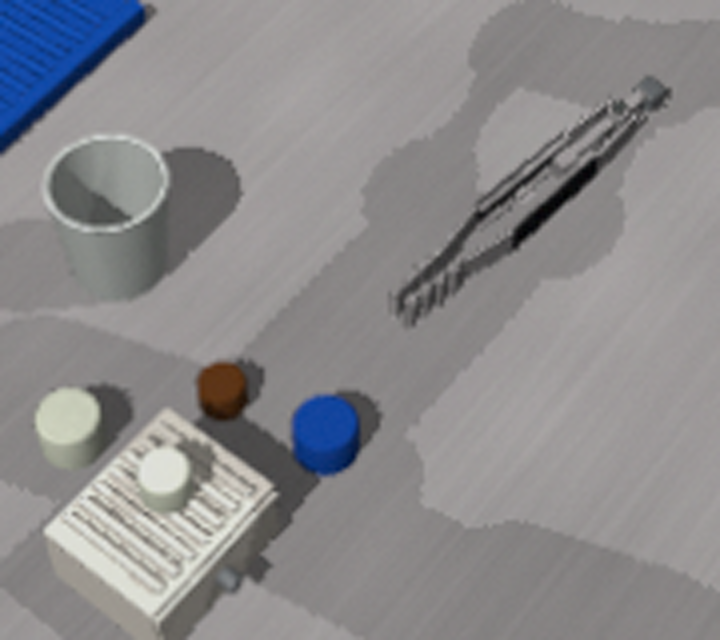

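```bash
python3 - <<'E'
from h import *
a=load('scene');b=load('side')
def s(u,v): return a,190+u/4.4,165+v/4.4
def d(u,v): return b,170+u/4,160+v/4
for n,p,q in [('tab end',(60,70),(655,92)),('jaw end',(377,112),(405,306)),('tablet top',(657,49),(163,463)),('bigger top',(638,186),(68,410)),('rim c',(472,176),(108,183)),('case near corner R',(738,97),(168,412)),('case corner2',(594,95),(275,487)),('cup bot',(460,285),(125,275))]:
    X,r=tri(s(*p),d(*q)); print(n,X.round(1),np.round(r,1), onz(*d(*q),X[2]).round(1))
# upstand front face foot and brush, caddy
print('upstand top edge', tri((a,156,136),(b,435,152))[0] )
for uv in [(300,97),(425,140)]: print('top',onz(b,*uv,100))
for uv in [(289,121),(420,167)]: print('foot',onz(b,*uv,0))
for uv in [(98,205),(129,207),(129,228),(156,140)]: print('sc',onz(a,*uv,100),onz(a,*uv,0))
E
```

```text
tab end [ 474.  -212.3   12.5] [2.7 2.7] [ 474.  -215.8   12.5]
jaw end [505.8  36.4  10.1] [3.7 3.7] [505.6  32.2  10.1]
tablet top [518.5 237.3  84.7] [2.3 2.3] [518.2 235.   84.7]
bigger top [608.8 225.7  30.6] [2.1 2.1] [608.5 223.5  30.6]
rim c [673.7 113.1  81.4] [1.6 1.6] [673.7 111.3  81.4]
case near corner R [546.1 253.7  83.7] [43.5 43.5] [537.4 209.5  83.7]
case corner2 [486.  192.9  22.7] [8. 8.] [484.8 184.6  22.7]
cup bot [672.8 110.2 -14.4] [0.7 0.7] [672.8 110.9 -14.4]
upstand top edge [ 285.30343619 -430.80583497   77.92535683]
top [ 705.38053463 -379.97108957  100.        ]
top [ 323.37943527 -439.1400931   100.        ]
foot [ 7.30639440e+02 -3.68030237e+02 -1.13686838e-13]
foot [ 307.89145946 -440.43697804    0.        ]
sc [ 747.33632607 -445.15653253  100.        ] [ 623.34011495 -525.86895338    0.        ]
sc [ 748.73829468 -353.6296189   100.        ] [ 624.94035415 -421.39803028    0.        ]
sc [ 836.27930225 -320.63547526  100.        ] [ 724.86167245 -383.73775631    0.        ]
sc [ 361.61545812 -399.46259113  100.        ] [ 183.06944992 -473.71283832    0.        ]
```

Emit:
arm_command --targets '[{"x": 3, "y": 3.5, "z": 0, "roll": 0.12}, {"x": 6, "y": 7, "z": 0, "roll": 0.24}, {"x": 9.2, "y": 10.7, "z": 0, "roll": 0.36}, {"x": 12.4, "y": 14.7, "z": 0, "roll": 0.48}, {"x": 15.6, "y": 19, "z": 0, "roll": 0.6}, {"x": 19, "y": 23.3, "z": 0, "roll": 0.72}, {"x": 22.4, "y": 27.6, "z": 0, "roll": 0.84}, {"x": 25.7, "y": 32, "z": 0, "roll": 0.96}]'

```text
time: 0.82
tool_pos: [435.7, -213.7, 226.7]
tcp_rot: [-3.142, 0.0, 1.409]
contact_force: [0.6, -0.6, -1.0]
grip_width: 91.8
```

Emit:
arm_command --targets '[{"x": 0, "y": 0, "z": 0, "roll": 0.04}, {"x": 0, "y": 0, "z": 0, "roll": 0.04}, {"x": 0, "y": 0, "z": 0, "roll": 0.04}]'

```text
time: 1.07
tool_pos: [434.8, -215.4, 226.5]
tcp_rot: [-3.141, 0.0, 1.442]
contact_force: [-0.6, 0.2, 1.3]
grip_width: 91.8
```

```bash
python3 - <<'E'
from h import *
c=cap('wrist','w1'); print(c['obs']['tool_pos'],c['obs']['tcp_rot'],c['obs']['time'])
crop('w1',0,0,512,384,1.55,'w1b')
E
```

```text
[ 434.78535698 -215.39452055  226.50890893] [-3.14097530e+00  1.44022489e-04  1.44226414e+00] 1.0667
```

View pics/w1b.png

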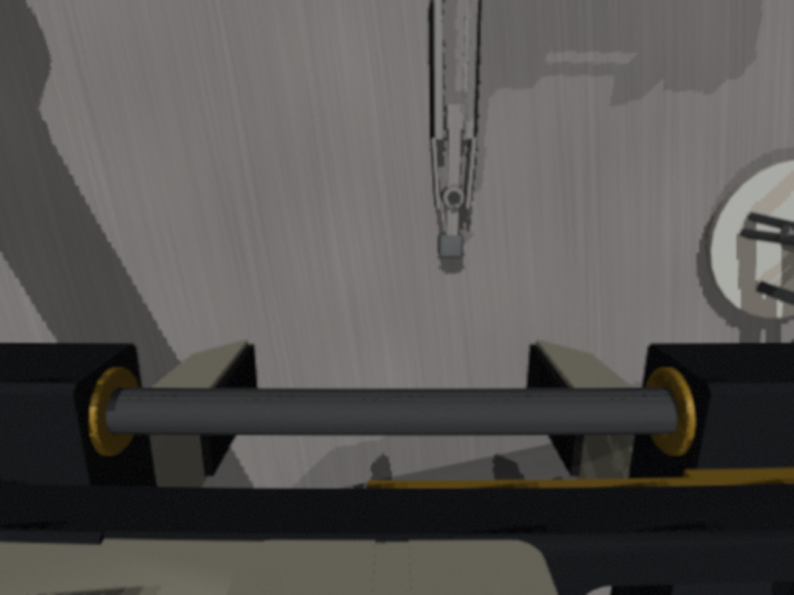

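```bash
python3 - <<'E'
from h import *
c=load('w1')
for n,u,v,z in [('pin',453,198,24),('tabend',451,257,13),('taptop',451,236,21),('L arm',436,60,20),('R arm',478,60,20)]:
    print(n,onz(c,u/1.55,v/1.55,z).round(1))
E
```

```text
pin [ 483.5 -178.1   24. ]
tabend [ 478.9 -222.3   13. ]
taptop [ 479.7 -205.3   21. ]
L arm [481.8 -85.9  20. ]
R arm [509.7 -89.4  20. ]
```

Emit:
arm_command --targets '[{"x": 1.0, "y": 3, "z": 0, "roll": 0}, {"x": 2.0, "y": 6, "z": -1, "roll": 0}, {"x": 3, "y": 9, "z": -2, "roll": 0}, {"x": 3.5, "y": 10, "z": -3, "roll": 0}, {"x": 3.5, "y": 10, "z": -3, "roll": 0}, {"x": 3.5, "y": 10, "z": -3, "roll": 0}]'

```text
time: 1.62
tool_pos: [469.4, -116.6, 196.4]
tcp_rot: [-3.14, 0.0, 1.442]
contact_force: [-0.0, -0.1, 0.5]
grip_width: 91.7
```

```bash
python3 - <<'E'
from h import *
c=cap('wrist','w2'); print(c['obs']['tool_pos'],c['obs']['tcp_rot'],c['obs']['time'])
crop('w2',0,0,512,384,1.55,'w2b')
E
```

```text
[ 469.43756483 -116.56055277  196.3751524 ] [-3.14045108e+00  3.00692309e-04  1.44181799e+00] 1.6167
```

View pics/w2b.png

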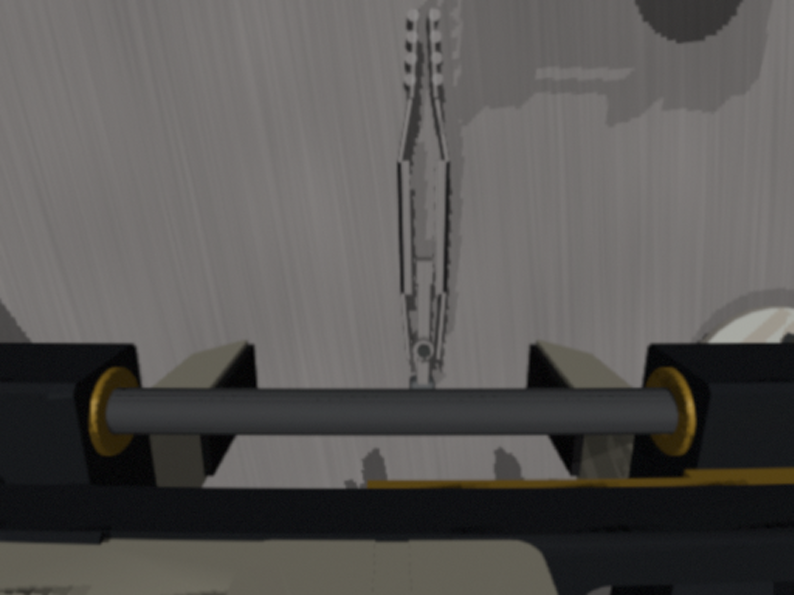

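```bash
python3 - <<'E'
from h import *
a=load('w1');c=load('w2');k=1.55
print('pin',tri((a,453/k,198/k),(c,424/k,350/k)))
print('arm corner', tri((a,433/k,138/k),(c,402/k,293/k)), tri((a,480/k,138/k),(c,448/k,293/k)))
P={}
for n,u,v,z in [('pin',424,350,24),('aL',399,162,24),('aR',450,162,24),('bL',402,293,24),('bR',448,293,24),('tipL',412,12,26),('tipR',434,12,26)]:
    P[n]=onz(c,u/k,v/k,z); print(n,P[n].round(1))
A=(P['aL']+P['aR'])/2;B=(P['bL']+P['bR'])/2;T=(P['tipL']+P['tipR'])/2
print('mid',(A+B)/2)
for n,X in (('tip',T),('A',A),('B',B)):
    d=X-P['pin']; print(n,np.hypot(d[0],d[1]),np.arctan2(d[1],d[0]))
E
```

```text
pin (array([ 483.9694025 , -178.30376238,   23.71109727]), [np.float64(0.46701649792603417), np.float64(0.4670164979259282)])
arm corner (array([ 474.12880736, -135.8962825 ,   22.3343043 ]), [np.float64(0.08937626775364653), np.float64(0.08937626775372953)]) (array([ 505.61980352, -139.82563332,   23.29355097]), [np.float64(0.43606013618566425), np.float64(0.43606013618565304)])
pin [ 484.4 -178.3   24. ]
aL [483.  -49.8  24. ]
aR [515.1 -54.   24. ]
bL [ 474.2 -135.5   24. ]
bR [ 505.1 -139.5   24. ]
tipL [501.4  35.1  26. ]
tipR [514.3  33.5  26. ]
mid [494.3591145  -94.68917648  24.        ]
tip 213.95306566639 1.4609076430788248
A 127.29283936402112 1.4557004979365402
B 41.203894298587215 1.4422537661028207
```

Emit:
arm_command --targets '[{"x": 1.3, "y": 1.4, "z": -2, "roll": 0.013}, {"x": 2.5, "y": 2.65, "z": -5, "roll": 0.013}, {"x": 2.5, "y": 2.65, "z": -8.5, "roll": 0.013}, {"x": 2.5, "y": 2.65, "z": -12, "roll": 0.013}, {"x": 2.5, "y": 2.65, "z": -15.5, "roll": 0.013}, {"x": 2.5, "y": 2.65, "z": -18, "roll": 0.013}, {"x": 2.5, "y": 2.65, "z": -19.2, "roll": 0.013}, {"x": 2.5, "y": 2.65, "z": -19.2, "roll": 0.013}]'

```text
time: 2.33
tool_pos: [493.2, -90.5, 2.5]
tcp_rot: [-3.137, -0.001, 1.453]
contact_force: [-0.2, -1.1, 0.4]
grip_width: 91.4
```

Emit:
arm_command --fingers 0 --targets '[{"x": 0.1, "y": 0, "z": 0.1, "roll": 0}, {"x": 0.1, "y": 0, "z": 0.1, "roll": 0}, {"x": 0.1, "y": 0, "z": 0.1, "roll": 0}, {"x": 0.1, "y": 0, "z": 0.1, "roll": 0}, {"x": 0.1, "y": 0, "z": 0.1, "roll": 0}, {"x": 0.1, "y": 0, "z": 0.1, "roll": 0}, {"x": 0.1, "y": 0, "z": 0.1, "roll": 0}, {"x": 0.1, "y": 0, "z": 0.1, "roll": 0}]'

```text
time: 3.0
tool_pos: [496.0, -89.0, 5.9]
tcp_rot: [3.141, 0.0, 1.456]
contact_force: [-0.6, 0.6, -0.6]
grip_width: 43.2
```

```bash
python3 - <<'E'
from h import *
c=cap('wrist','w3'); o=c['obs'];print(o['tool_pos'],o['tcp_rot'],o['time'],o['grip_width'],o['contact_force'])
crop('w3',0,0,512,384,1.55,'w3b')
E
```

```text
[495.95216371 -89.01296155   5.8965159 ] [3.14126126e+00 6.16172518e-05 1.45595067e+00] 3.0 43.21258571543268 [-0.61944471  0.58524918 -0.59231045]
```

View pics/w3b.png

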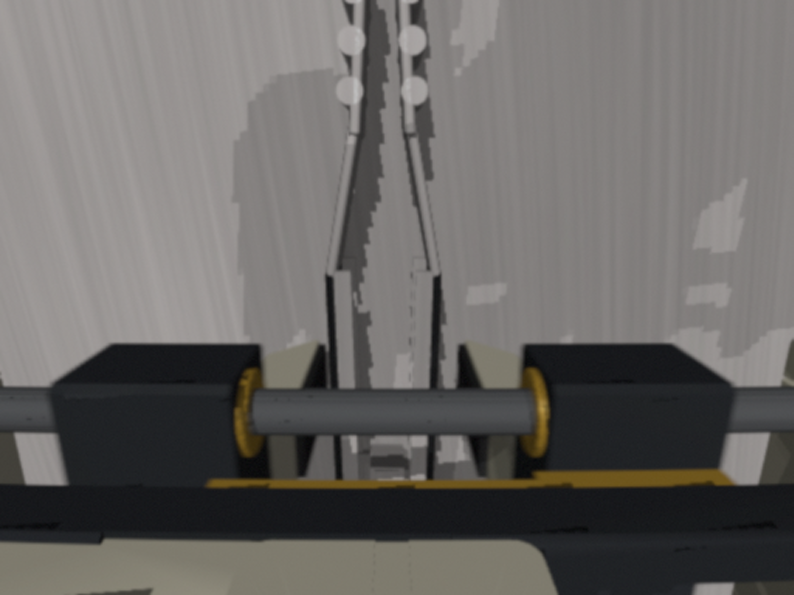

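Emit:
arm_command --targets '[{"x": -0.1, "y": 0, "z": -0.3, "roll": 0}, {"x": -0.1, "y": 0, "z": -0.3, "roll": 0}, {"x": -0.1, "y": 0, "z": -0.3, "roll": 0}, {"x": -0.1, "y": 0, "z": -0.3, "roll": 0}, {"x": -0.1, "y": 0, "z": -0.3, "roll": 0}, {"x": -0.1, "y": 0, "z": -0.3, "roll": 0}]'

```text
time: 3.55
tool_pos: [495.2, -89.1, 2.7]
tcp_rot: [3.141, 0.0, 1.456]
contact_force: [1.1, 0.9, 1.0]
grip_width: 29.1
```

Emit:
arm_command --targets '[{"x": 0, "y": 0, "z": 0.5, "roll": 0.0}, {"x": 0, "y": 0, "z": 2, "roll": 0.05}, {"x": 0, "y": -1, "z": 2.7, "roll": 0.1}, {"x": 0, "y": -3, "z": 2.7, "roll": 0.17}, {"x": 0, "y": -5, "z": 2.7, "roll": 0.24}, {"x": 0, "y": -7, "z": 2.7, "roll": 0.28}, {"x": 0, "y": -9, "z": 2.7, "roll": 0.28}, {"x": 0, "y": -9, "z": 2.7, "roll": 0.28}]'

```text
time: 4.22
tool_pos: [495.0, -182.2, 29.9]
tcp_rot: [3.141, 0.001, 1.734]
contact_force: [-0.0, -0.1, -1.2]
grip_width: 29.7
```

```bash
python3 - <<'E'
from h import *
c=cap('side','s_a'); d=cap('scene','c_a');o=c['obs'];print(o['tool_pos'],o['tcp_rot'],o['time'],o['grip_width'],o['contact_force'])
crop('s_a',270,70,470,220,4,'s_ab');crop('c_a',60,110,260,260,4,'c_ab')
E
```

```text
[ 494.9508757  -182.24044627   29.90983988] [3.14109768e+00 1.42238424e-03 1.73361246e+00] 4.2167 29.675163441525388 [-0.04031299 -0.05981197 -1.17581556]
```

View pics/s_ab.png

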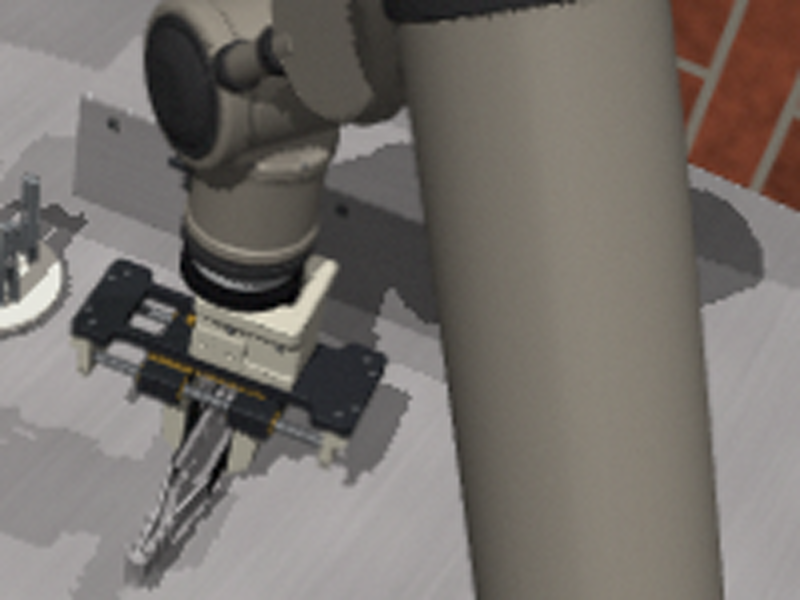

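View pics/c_ab.png

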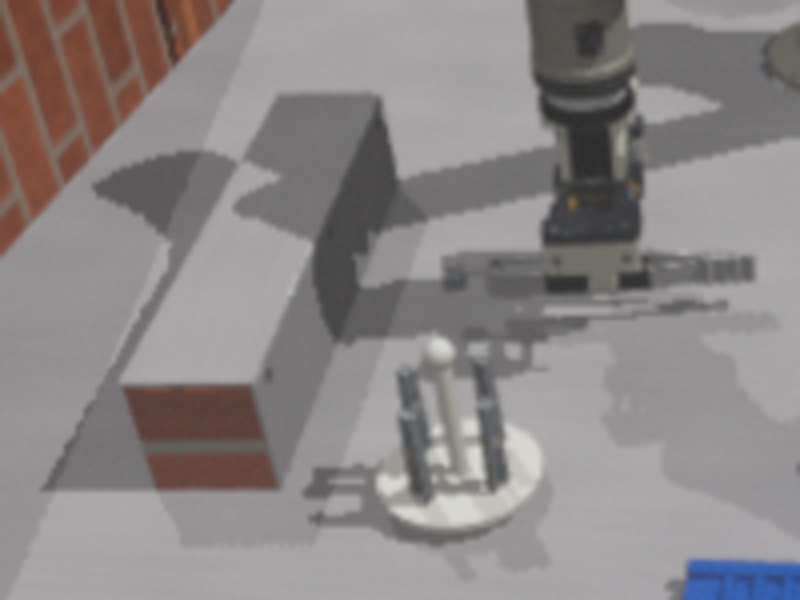

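```bash
python3 - <<'E'
from h import *
a=load('c_a');b=load('s_a')
f=lambda u,v,z:onz(a,60+u/4,110+v/4,z).round(1)
print('scene near top',f(253,384,100),'bot',f(278,488,0)); print('far top',f(380,95,100),'bot',f(400,182,0))
g=lambda u,v,z:onz(b,270+u/4,70+v/4,z).round(1)
print('side near top',g(82,95,100),'bot',g(74,192,0)); print('bot mid',g(440,320+55,0))
print(tri((a,60+253/4,110+384/4),(b,270+82/4,70+95/4)),tri((a,60+278/4,110+488/4),(b,270+74/4,70+192/4)))
crop('side',270,70,470,220,4,'s_0')
E
```

```text
scene near top [ 745.7 -371.6  100. ] bot [ 742.3 -375.6    0. ]
far top [ 315.5 -418.   100. ] bot [ 302.2 -419.8    0. ]
side near top [ 737.4 -375.4  100. ] bot [ 740.5 -379.4    0. ]
bot mid [ 409.2 -377.1    0. ]
(array([ 739.22472838, -376.4668836 ,   96.47412915]), [np.float64(2.0198882649128187), np.float64(2.0198882649128675)]) (array([ 7.40445658e+02, -3.77683352e+02, -4.87066077e-01]), [np.float64(1.5509840415404308), np.float64(1.5509840415405893)])
```

View pics/s_0.png

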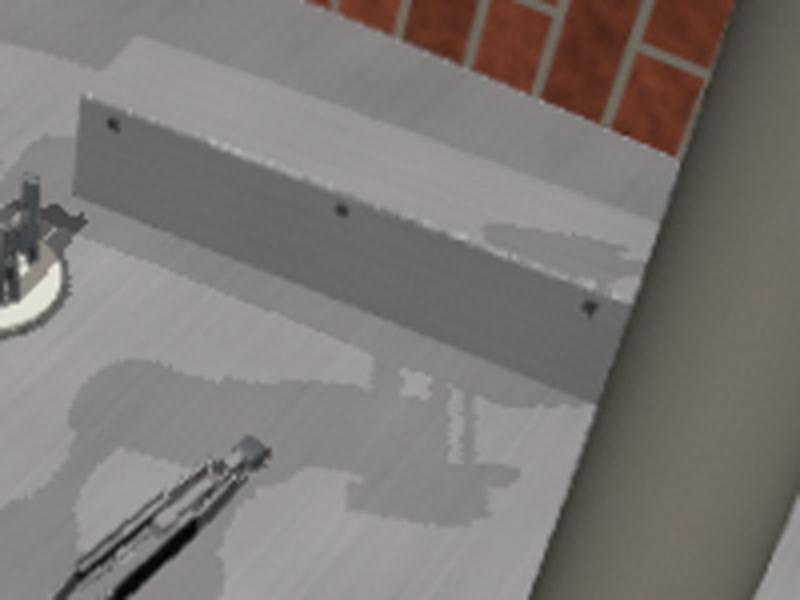

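```bash
python3 - <<'E'
from h import *
b=load('side');a=load('scene')
g=lambda u,v,z:onz(b,270+u/4,70+v/4,z)
for (p,q,z) in [((82,95),(633,303),100),((74,192),(592,403),0),((112,124),(590,308),89)]:
    P,Q=g(*p,z),g(*q,z); d=P-Q; print(P.round(1),Q.round(1),np.degrees(np.arctan2(d[1],d[0])), Q+d*(495-Q[0])/d[0])
c=load('c_a');f=lambda u,v,z:onz(c,60+u/4,110+v/4,z)
P,Q=f(278,488,0),f(400,182,0);d=P-Q;print(np.degrees(np.arctan2(d[1],d[0])))
P,Q=f(253,384,100),f(380,95,100);d=P-Q;print(np.degrees(np.arctan2(d[1],d[0])))
# tab end now
print(f(443,277,40),f(755,268,40))
E
```

```text
[ 737.4 -375.4  100. ] [ 306.8 -422.7  100. ] 6.259390858006013 [ 495.         -402.01479419  100.        ]
[ 740.5 -379.4    0. ] [ 306.5 -422.2    0. ] 5.635063023503008 [ 4.95000000e+02 -4.03590770e+02  6.43061685e-14]
[ 706.5 -372.2   89. ] [ 331.1 -411.5   89. ] 5.978174813628972 [ 495.         -394.33488371   89.        ]
5.736287611126177
6.155588470947097
[ 515.85605556 -309.70336781   40.        ] [481.22173647 -52.37374138  40.        ]
```

Emit:
arm_command --targets '[{"x": 0.2, "y": -1.5, "z": 0, "roll": -0.03}, {"x": 0.4, "y": -3.5, "z": 0, "roll": -0.058}, {"x": 0.6, "y": -5.5, "z": 0, "roll": -0.058}, {"x": 0.7, "y": -7, "z": 0, "roll": -0.058}, {"x": 0.7, "y": -7, "z": 0, "roll": -0.058}, {"x": 0.7, "y": -7, "z": 0, "roll": -0.058}]'

```text
time: 4.82
tool_pos: [501.6, -249.2, 29.5]
tcp_rot: [-3.141, -0.001, 1.676]
contact_force: [-0.5, 0.5, -2.0]
grip_width: 29.1
```

```bash
python3 - <<'E'
from h import *
d=cap('scene','c_b');o=d['obs'];print(o['tool_pos'],o['tcp_rot'],o['time'],o['grip_width'],o['contact_force'])
crop('c_b',100,120,260,240,5,'c_bb')
E
```

```text
[ 501.62278619 -249.22724563   29.49346701] [-3.14117977e+00 -6.60407686e-04  1.67637146e+00] 4.8167 29.11370152932329 [-0.45746492  0.46707303 -1.99436566]
```

View pics/c_bb.png

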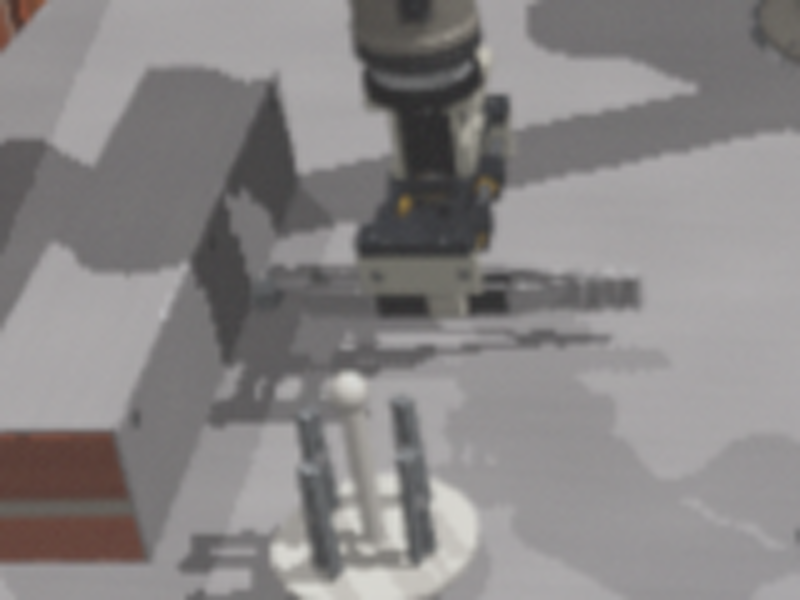

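Near contact. Advance in small steps, watching the force.

Emit:
arm_command --targets '[{"x": 0.05, "y": -0.5, "z": 0, "roll": 0}, {"x": 0.1, "y": -1.0, "z": 0, "roll": 0}, {"x": 0.16, "y": -1.5, "z": 0, "roll": 0}, {"x": 0.2, "y": -1.9, "z": 0, "roll": 0}, {"x": 0.2, "y": -1.9, "z": 0, "roll": 0}, {"x": 0.2, "y": -1.9, "z": 0, "roll": 0}]'

```text
time: 5.37
tool_pos: [503.9, -268.3, 29.7]
tcp_rot: [3.142, 0.0, 1.677]
contact_force: [-0.1, -0.5, -1.9]
grip_width: 29.4
```

Emit:
arm_command --targets '[{"x": 0.03, "y": -0.2, "z": 0, "roll": 0}, {"x": 0.05, "y": -0.4, "z": 0, "roll": 0}, {"x": 0.05, "y": -0.4, "z": 0, "roll": 0}]'

```text
time: 5.62
tool_pos: [503.9, -270.3, 29.4]
tcp_rot: [-3.14, -0.003, 1.678]
contact_force: [0.9, 7.7, 0.1]
grip_width: 29.4
```

Emit:
arm_command --targets '[{"x": 0.03, "y": -0.2, "z": 0, "roll": 0}, {"x": 0.05, "y": -0.4, "z": 0, "roll": 0}, {"x": 0.05, "y": -0.4, "z": 0, "roll": 0}]'

```text
time: 5.87
tool_pos: [504.3, -274.0, 29.4]
tcp_rot: [-3.14, -0.004, 1.678]
contact_force: [-0.1, 6.8, 0.7]
grip_width: 28.9
```

Emit:
arm_command --targets '[{"x": 0.03, "y": -0.2, "z": 0, "roll": 0}, {"x": 0.05, "y": -0.4, "z": 0, "roll": 0}, {"x": 0.08, "y": -0.6, "z": 0, "roll": 0}, {"x": 0.08, "y": -0.6, "z": 0, "roll": 0}]'

```text
time: 6.2
tool_pos: [505.1, -280.0, 29.4]
tcp_rot: [-3.14, -0.004, 1.678]
contact_force: [-0.0, 7.3, 0.0]
grip_width: 29.3
```

Emit:
arm_command --targets '[{"x": 0.03, "y": -0.2, "z": 0, "roll": 0}, {"x": 0.03, "y": -0.3, "z": 0, "roll": 0}, {"x": 0.03, "y": -0.3, "z": 0, "roll": 0}]'

```text
time: 6.45
tool_pos: [505.3, -282.7, 29.3]
tcp_rot: [-3.14, -0.004, 1.678]
contact_force: [-0.1, 9.2, 0.8]
grip_width: 28.8
```

Emit:
arm_command --targets '[{"x": 0.03, "y": -0.2, "z": 0, "roll": 0}, {"x": 0.03, "y": -0.3, "z": 0, "roll": 0}, {"x": 0.03, "y": -0.3, "z": 0, "roll": 0}]'

```text
time: 6.7
tool_pos: [504.8, -283.0, 28.7]
tcp_rot: [-3.138, -0.009, 1.678]
contact_force: [-1.5, 16.8, 0.8]
grip_width: 29.2
```

Emit:
arm_command --targets '[{"x": 0.02, "y": -0.2, "z": 0, "roll": 0}, {"x": 0.02, "y": -0.2, "z": 0, "roll": 0}, {"x": 0.02, "y": -0.2, "z": 0, "roll": 0}]'

```text
time: 6.95
tool_pos: [504.5, -283.3, 28.2]
tcp_rot: [-3.136, -0.012, 1.679]
contact_force: [-0.7, 22.4, 1.5]
grip_width: 29.5
```

Emit:
arm_command --targets '[{"x": -0.1, "y": 1, "z": 0, "roll": 0}, {"x": -0.3, "y": 3, "z": 1, "roll": 0}, {"x": -0.5, "y": 6, "z": 4, "roll": 0}, {"x": -0.5, "y": 9, "z": 7, "roll": 0}, {"x": -0.5, "y": 12, "z": 10, "roll": 0}, {"x": -0.5, "y": 15, "z": 11, "roll": 0}, {"x": -0.5, "y": 15, "z": 11, "roll": 0}]'

```text
time: 7.53
tool_pos: [502.7, -136.1, 143.3]
tcp_rot: [3.136, 0.001, 1.681]
contact_force: [-0.7, 1.0, -2.0]
grip_width: 28.8
```

```bash
python3 - <<'E'
from h import *
d=cap('side','s_c');o=d['obs'];print(o['tool_pos'],o['tcp_rot'],o['time'],o['grip_width'],o['contact_force'])
crop('s_c',200,70,400,220,4,'s_cb')
c=cap('wrist','w4');crop('w4',0,0,512,384,1.5,'w4b')
E
```

```text
[ 502.72200468 -136.05729639  143.29592768] [3.13620914e+00 1.34332487e-03 1.68131919e+00] 7.5333 28.830513371366006 [-0.65272884  0.98833829 -2.03020153]
```

View pics/s_cb.png

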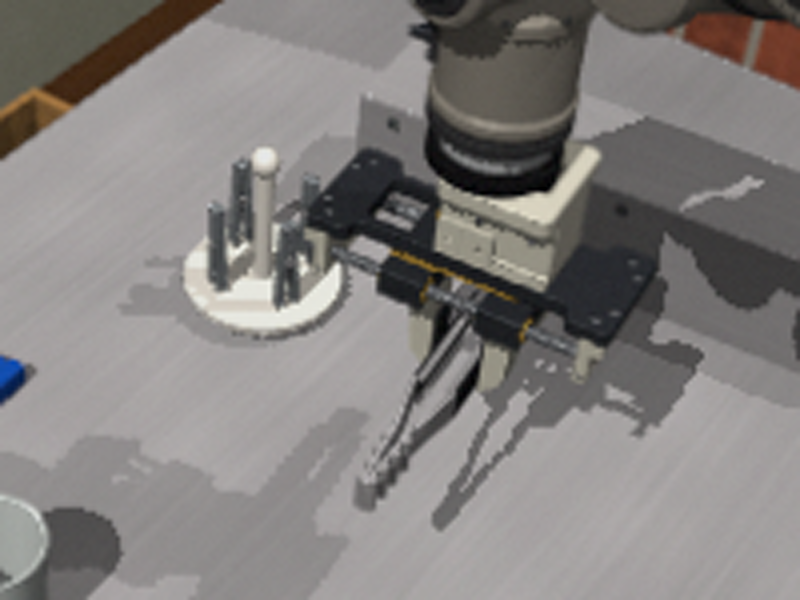

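View pics/w4b.png

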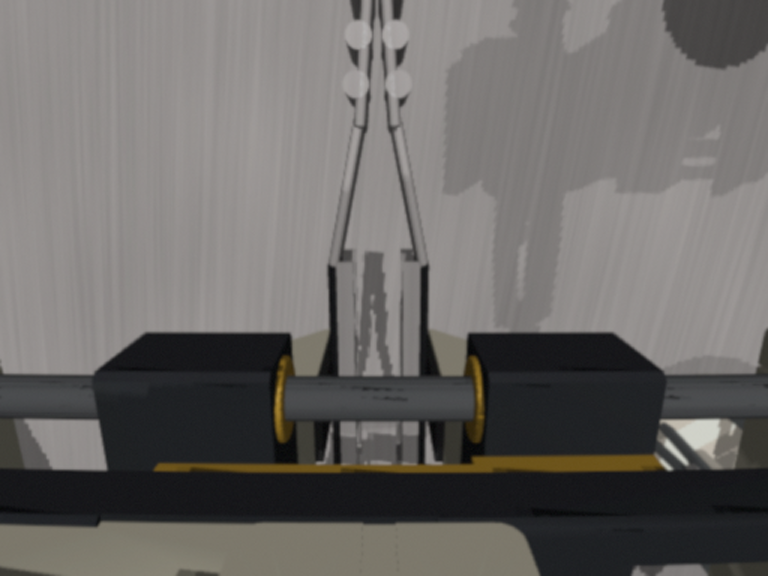

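Emit:
arm_command --fingers 0.44 --targets '[{"x": 0, "y": 0, "z": 0, "roll": 0}, {"x": 0, "y": 0, "z": 0, "roll": 0}, {"x": 0, "y": 0, "z": 0, "roll": 0}, {"x": 0, "y": 0, "z": 0, "roll": 0}]'

```text
time: 7.97
tool_pos: [501.2, -140.9, 139.0]
tcp_rot: [-3.14, -0.001, 1.676]
contact_force: [0.0, -0.1, -1.4]
grip_width: 39.8
```

Emit:
arm_command --fingers 0.55 --targets '[{"x": 0, "y": 0, "z": 0, "roll": 0}, {"x": 0, "y": 0, "z": 0, "roll": 0}, {"x": 0, "y": 0, "z": 0, "roll": 0}, {"x": 0, "y": 0, "z": 0, "roll": 0}]'

```text
time: 8.3
tool_pos: [501.5, -140.2, 139.7]
tcp_rot: [3.142, 0.0, 1.678]
contact_force: [-0.5, -0.1, -2.1]
grip_width: 50.4
```

```bash
python3 - <<'E'
from h import *
d=cap('side','s_d');o=d['obs'];print(o['tool_pos'],o['tcp_rot'],o['time'],o['grip_width'],o['contact_force'])
crop('s_d',200,70,400,220,4,'s_db')
c=cap('wrist','w5');crop('w5',0,0,512,384,1.5,'w5b')
E
```

```text
[ 501.49919493 -140.19813936  139.67380976] [3.14156604e+00 1.34672400e-05 1.67764154e+00] 8.3 50.36378039260963 [-0.45118489 -0.09094828 -2.08994152]
```

View pics/s_db.png

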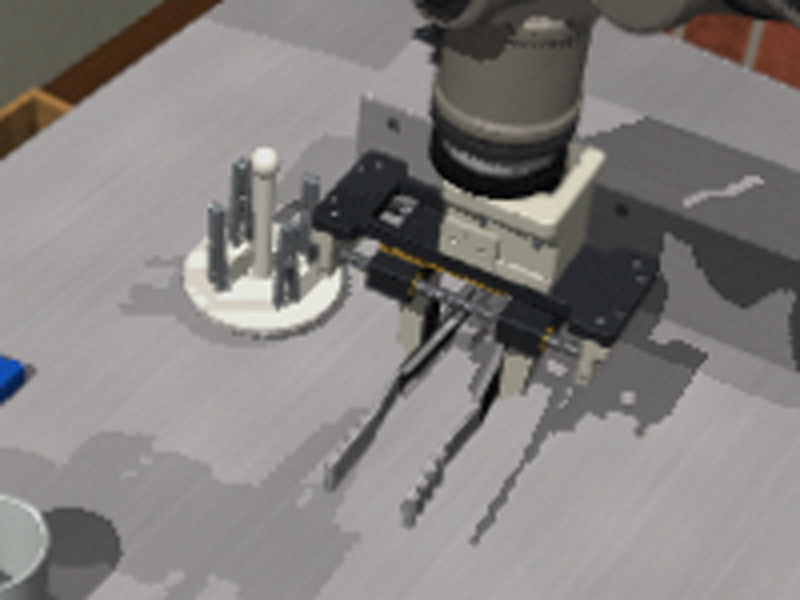

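View pics/w5b.png

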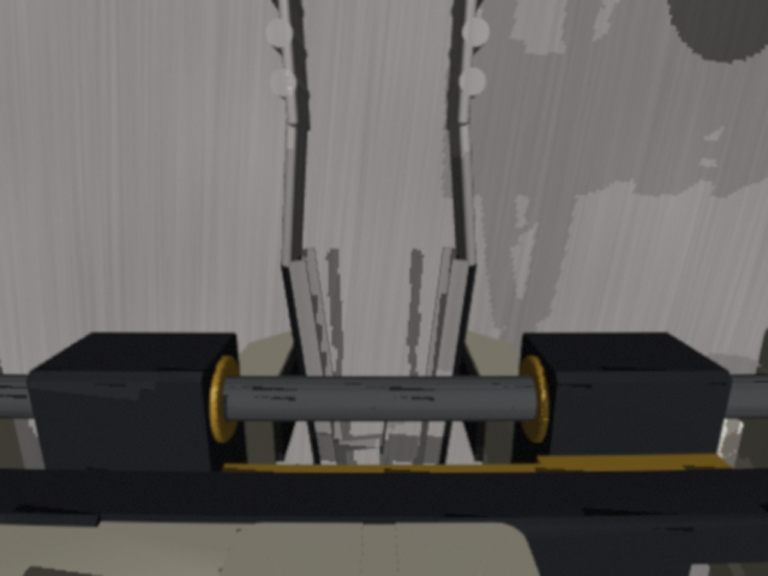

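```bash
python3 - <<'E'
from h import *
k=1.55;c2=load('w2');w5=load('w5')
pin=np.array([484.2,-178.3]);dr=np.array([np.cos(1.455),np.sin(1.455)])
for v in (12,35,58,80): 
    m=(onz(c2,411/k,v/k,26)+onz(c2,434/k,v/k,26))/2; print(v,(m[:2]-pin)@dr)
o=w5['obs'];yaw=o['tcp_rot'][2];t=np.array([np.cos(yaw),np.sin(yaw)]);n=np.array([-t[1],t[0]])
for a,b in [((280,32),(476,31)),((284,82),(472,82)),((290,262),(470,262))]:
  for z in (161,164):
    P=onz(w5,a[0]/1.5,a[1]/1.5,z);Q=onz(w5,b[0]/1.5,b[1]/1.5,z);M=(P+Q)/2-o['tool_pos']
    print(a,z,'fwd',M[:2]@t,'lat',M[:2]@n,'w',np.linalg.norm(P-Q))
crop('s_d',170,230,250,310,8,'t1'); crop('c_b',290,165,370,230,8,'t2')
E
```

```text
12 213.93081824577612
35 201.28314392558786
58 188.4238498520596
80 175.91433397561423
(280, 32) 161 fwd 100.16151954541505 lat -0.021638761299513476 w 50.30581568219025
(280, 32) 164 fwd 99.48337462980957 lat -0.024356540658258652 w 49.19796159575942
(284, 82) 161 fwd 87.90732668353682 lat -0.02376740707242142 w 49.293639862005136
(284, 82) 164 fwd 87.49904833214154 lat -0.026438308572474867 w 48.2080763020944
(290, 262) 161 fwd 39.609578685829426 lat -0.5840854526357329 w 51.48107182152462
(290, 262) 164 fwd 40.26493197938556 lat -0.5744168139044445 w 50.347335790851105
```

View pics/t1.png

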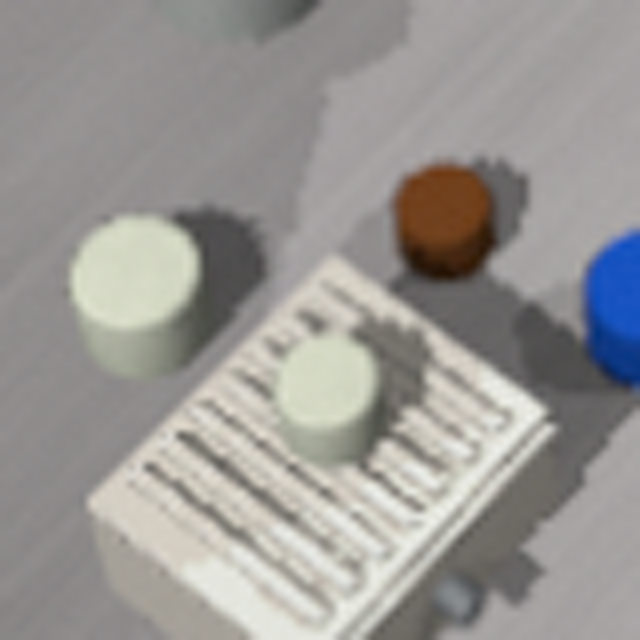

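View pics/t2.png

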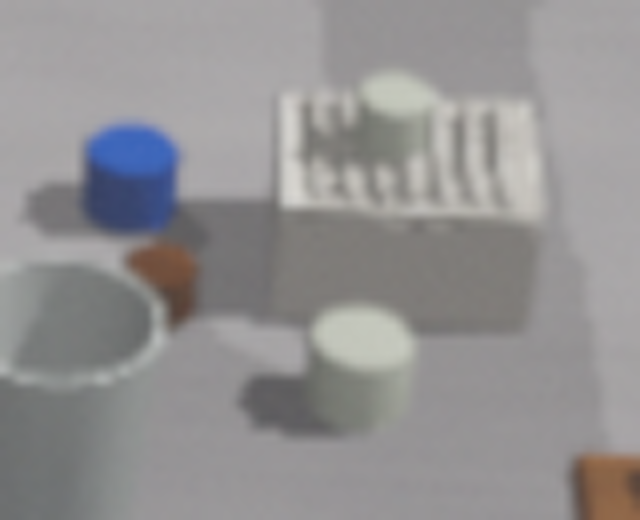

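```bash
python3 - <<'E'
from h import *
a=load('scene');b=load('side')
L=lambda u,v:(b,170+u/8,230+v/8); S=lambda u,v:(a,290+u/8,165+v/8)
X,r=tri(S(399,97),L(327,383)); print('tablet top',X,r, onz(*L(327,383),84),onz(*S(399,97),84))
print('tablet width side', onz(*L(278,385),84)-onz(*L(378,385),84))
X,r=tri(S(361,338),L(138,272)); print('big top',X,r)
print('big w',onz(*L(72,275),35)-onz(*L(200,275),35))
for p in [(333,258),(92,500),(550,415)]: print('case corner',onz(*L(*p),60))
for p in [(285,92),(540,100),(280,207),(543,217)]: print('case corner sc',onz(*S(*p),60))
# cup rim centre
def s(u,v): return a,190+u/4.4,165+v/4.4
def d(u,v): return b,170+u/4,160+v/4
for p in [(413,178),(531,178),(472,142),(472,210)]: print('rim sc',onz(*s(*p),85))
for p in [(45,190),(170,187),(108,137),(108,232)]: print('rim sd',onz(*d(*p),85))
E
```

```text
tablet top [516.94844929 239.45102819  80.0416269 ] [np.float64(2.360901524179868), np.float64(2.3609015241799685)] [514.88621244 238.4622083   84.        ] [524.38967039 240.95184795  84.        ]
tablet width side [2.08878688e+01 1.64666236e+01 1.13686838e-13]
big top [606.48080197 226.91403826  28.61745785] [np.float64(1.4721649391994498), np.float64(1.4721649391993514)]
big w [2.91167163e+01 2.30517645e+01 1.13686838e-13]
case corner [550.25277894 199.12748692  60.        ]
case corner [551.15471866 295.47621638  60.        ]
case corner [471.00808568 199.70375073  60.        ]
case corner sc [487.92961382 199.47580973  60.        ]
case corner sc [485.52834719 300.52882331  60.        ]
case corner sc [568.28085291 196.22697655  60.        ]
case corner sc [566.54086072 295.41747025  60.        ]
rim sc [684.98998993  76.88386947  85.        ]
rim sc [678.46939027 152.51822134  85.        ]
rim sc [642.57714972 113.28043594  85.        ]
rim sc [714.85221926 115.98901209  85.        ]
rim sd [697.72552336 140.6884822   85.        ]
rim sd [639.80029697  92.4136762   85.        ]
rim sd [696.2759137   86.62024468  85.        ]
rim sd [646.12080155 140.32352128  85.        ]
```

Emit:
arm_command --targets '[{"x": 0.1, "y": 1, "z": 0.2, "roll": -0.01}, {"x": 0.2, "y": 3, "z": 0.5, "roll": -0.02}, {"x": 0.3, "y": 5, "z": 1, "roll": -0.03}, {"x": 0.4, "y": 7, "z": 1, "roll": -0.04}, {"x": 0.5, "y": 9, "z": 1, "roll": -0.05}, {"x": 0.6, "y": 11, "z": 1, "roll": -0.06}, {"x": 0.7, "y": 13, "z": 1, "roll": -0.07}, {"x": 0.8, "y": 15, "z": 1, "roll": -0.08}]'

```text
time: 9.07
tool_pos: [509.5, 11.0, 149.9]
tcp_rot: [3.141, 0.0, 1.597]
contact_force: [-0.3, 0.1, -1.2]
grip_width: 50.4
```

Emit:
arm_command --targets '[{"x": 0.1, "y": 2, "z": 0, "roll": -0.01}, {"x": 0.2, "y": 4, "z": 0, "roll": -0.02}, {"x": 0.3, "y": 6, "z": 0, "roll": -0.027}, {"x": 0.4, "y": 8, "z": 0, "roll": -0.027}, {"x": 0.5, "y": 10, "z": 0, "roll": -0.027}, {"x": 0.55, "y": 11.6, "z": 0, "roll": -0.027}, {"x": 0.55, "y": 12.6, "z": 0, "roll": -0.027}, {"x": 0.55, "y": 12.6, "z": 0, "roll": -0.027}]'

```text
time: 9.73
tool_pos: [514.8, 137.6, 149.7]
tcp_rot: [3.141, -0.0, 1.573]
contact_force: [0.0, -1.0, -2.1]
grip_width: 50.6
```

```bash
python3 - <<'E'
from h import *
c=cap('wrist','w6');o=c['obs'];print(o['tool_pos'],o['tcp_rot'],o['time'],o['grip_width'],o['contact_force']);crop('w6',0,0,512,384,1.5,'w6b')
crop('w6',150,0,350,150,4,'w6c')
E
```

```text
[514.83785423 137.57873545 149.72246636] [ 3.14143424e+00 -4.07975824e-04  1.57299060e+00] 9.7333 50.640902388675514 [ 0.0218052  -0.96798999 -2.09056409]
```

View pics/w6b.png

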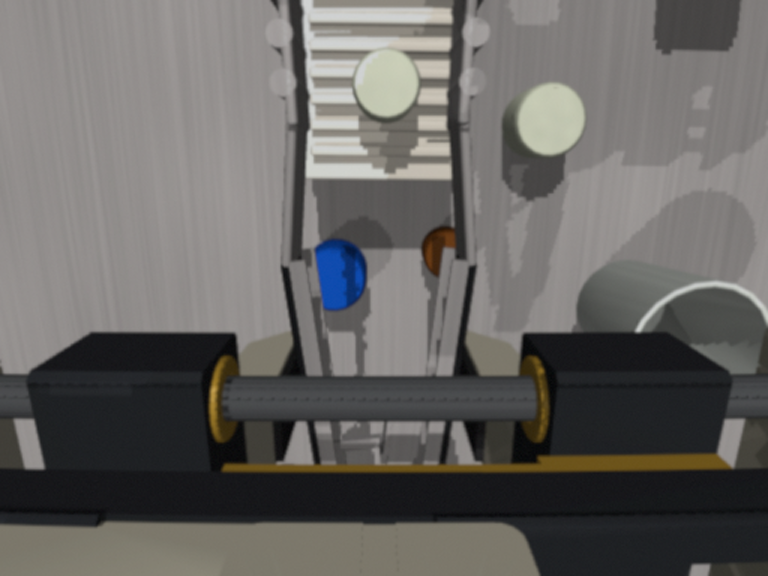

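View pics/w6c.png

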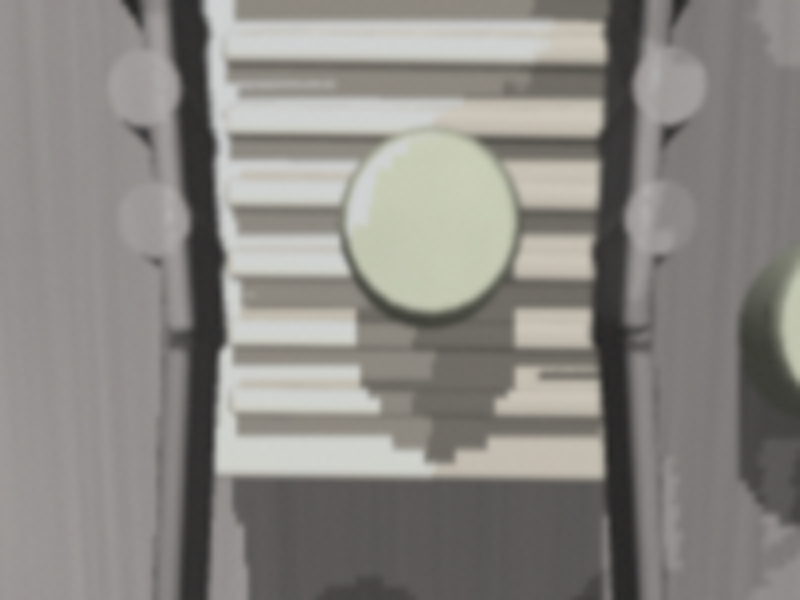

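```bash
python3 - <<'E'
from h import *
c=load('w6');b=load('side')
img=c['img'];hsv=cv2.cvtColor(img,cv2.COLOR_BGR2HSV)
roi=img[20:90,230:285].copy();h=hsv[20:90,230:285]
print(h[35,27],h[5,10],h[20,50])
m=((h[...,0]>25)&(h[...,0]<45)&(h[...,1]>25)&(h[...,2]>140)).astype(np.uint8)
cs,_=cv2.findContours(m,0,2);k=max(cs,key=cv2.contourArea);e=cv2.fitEllipse(k);print(e)
u,v=e[0][0]+230,e[0][1]+20
X,r=tri((c,u,v),(b,210.9,277.8));print(X,r)
P=onz(c,u,v,84);print(P); P2=onz(c,257.5,55.3,84);print(P2)
o=c['obs'];yaw=o['tcp_rot'][2];t=np.array([np.cos(yaw),np.sin(yaw)]);n=np.array([-t[1],t[0]])
D=(P2-o['tool_pos'])[:2];print('fwd',D@t,'lat',D@n)
E
```

```text
[ 34  27 201] [ 45   3 197] [ 19  24 169]
((29.297290802001953, 36.39554977416992), (36.16316223144531, 44.899967193603516), 29.687467575073242)
[518.61308012 236.47563871  77.34444886] [np.float64(0.9675800419772808), np.float64(0.9675800419772359)]
[519.22116202 236.23091591  84.        ]
[518.0587317  236.89418379  84.        ]
fwd 99.3081417476567 lat -3.4387952567372966
```

Emit:
arm_command --targets '[{"x": 0.2, "y": -0.1, "z": -1, "roll": 0}, {"x": 0.32, "y": -0.15, "z": -2, "roll": 0}, {"x": 0.32, "y": -0.15, "z": -3, "roll": 0}, {"x": 0.32, "y": -0.15, "z": -3.5, "roll": 0}, {"x": 0.32, "y": -0.15, "z": -3.5, "roll": 0}, {"x": 0.32, "y": -0.15, "z": -3.5, "roll": 0}]'

```text
time: 10.28
tool_pos: [518.0, 134.0, 114.1]
tcp_rot: [-3.14, 0.0, 1.57]
contact_force: [0.0, 0.2, -1.1]
grip_width: 50.6
```

```bash
python3 - <<'E'
from h import *
c=cap('wrist','w7');o=c['obs'];print(o['tool_pos'],o['tcp_rot'],o['time'],o['grip_width'],o['contact_force'])
crop('w7',150,0,350,150,4,'w7c')
E
```

```text
[517.97414269 134.02573615 114.11786741] [-3.14038224e+00  1.69264888e-04  1.57018953e+00] 10.2833 50.6069364285338 [ 3.15950873e-04  1.92024697e-01 -1.05516755e+00]
```

View pics/w7c.png

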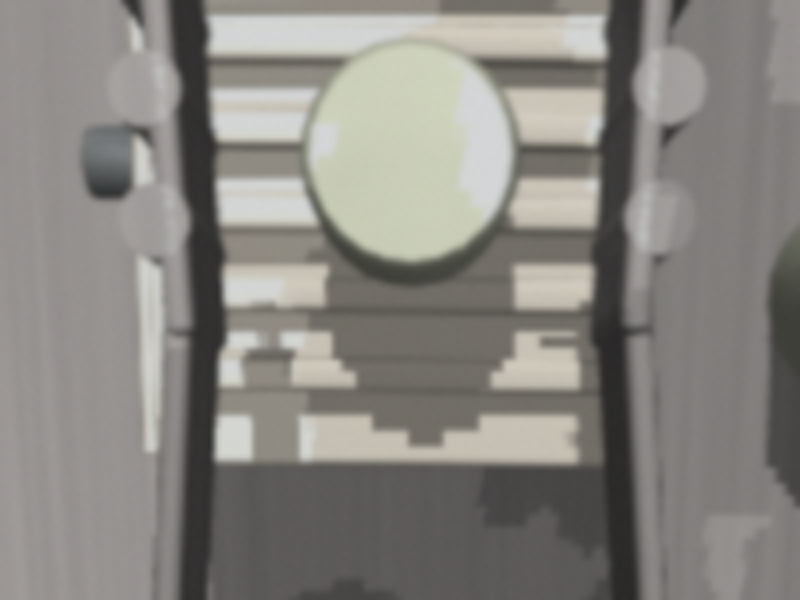

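```bash
python3 - <<'E'
from h import *
a=load('w6');c=load('w7');f=lambda u,v:(150+u/4,v/4)
print(tri((a,*f(430,219)),(c,*f(410,151))))
print('case edge',tri((a,*f(410,474)),(c,*f(410-25,464))))
P=onz(c,*f(410,151),84);o=c['obs'];D=(P-o['tool_pos'])[:2];print(P,D)
P=onz(c,*f(410,151),78);print(P)
# jaws mid
for z in (114+22,):
  A=onz(c,*f(145,88),z);B=onz(c,*f(670,85),z);print('knob188 mid',(A+B)/2-o['tool_pos'],'w',np.linalg.norm(A-B))
E
```

```text
(array([518.10625435, 236.92849776,  86.42662002]), [np.float64(0.09010570320681431), np.float64(0.0901057032068642)])
case edge (array([514.82422115, 196.74902101,  88.12446692]), [np.float64(0.3217371925102366), np.float64(0.32173719251024785)])
[518.18984424 237.39771281  84.        ] [  0.21570155 103.37197666]
[518.18599602 238.48382682  78.        ]
knob188 mid [1.48107553e-03 9.98264801e+01 2.18821326e+01] w 50.32974404166327
```

Emit:
arm_command --targets '[{"x": 0, "y": 0.2, "z": -0.6, "roll": 0}, {"x": 0, "y": 0.2, "z": -1.4, "roll": 0}, {"x": 0, "y": 0.2, "z": -2.2, "roll": 0}, {"x": 0, "y": 0.2, "z": -3, "roll": 0}, {"x": 0, "y": 0.2, "z": -3.8, "roll": 0}, {"x": 0, "y": 0.2, "z": -4.5, "roll": 0}, {"x": 0, "y": 0.2, "z": -4.6, "roll": 0}, {"x": 0, "y": 0.2, "z": -4.6, "roll": 0}]'

```text
time: 11.0
tool_pos: [517.8, 136.4, 68.0]
tcp_rot: [-3.14, 0.0, 1.571]
contact_force: [0.1, 0.0, -1.8]
grip_width: 50.6
```

```bash
python3 - <<'E'
from h import *
c=cap('wrist','w8');o=c['obs'];print(o['tool_pos'],o['tcp_rot'],o['time'],o['grip_width'],o['contact_force'])
crop('w8',150,0,350,150,4,'w8c'); s=cap('side','s_e');crop('s_e',150,180,310,300,5,'s_eb')
E
```

```text
[517.82040469 136.38490383  67.99258116] [-3.14028304e+00  1.78474514e-04  1.57083075e+00] 11.0 50.574830556060085 [ 0.06298095  0.03625845 -1.77760686]
```

View pics/w8c.png

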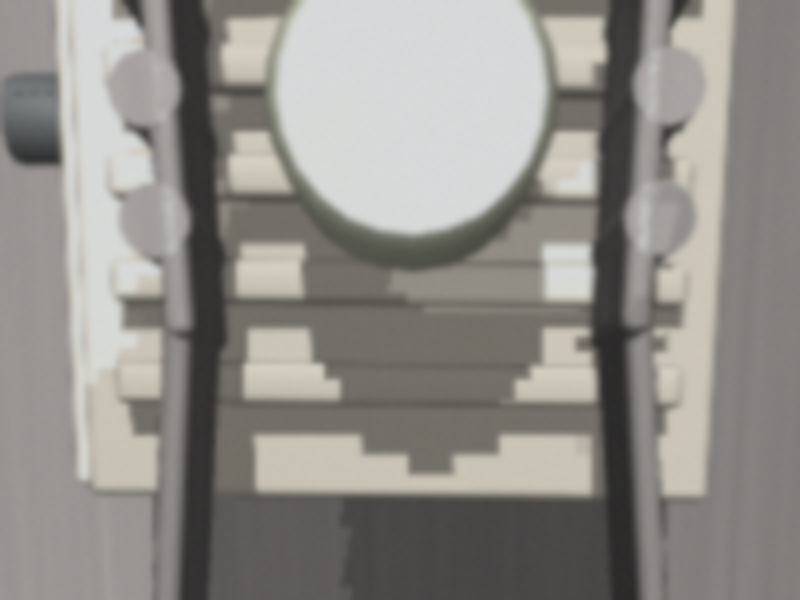

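View pics/s_eb.png

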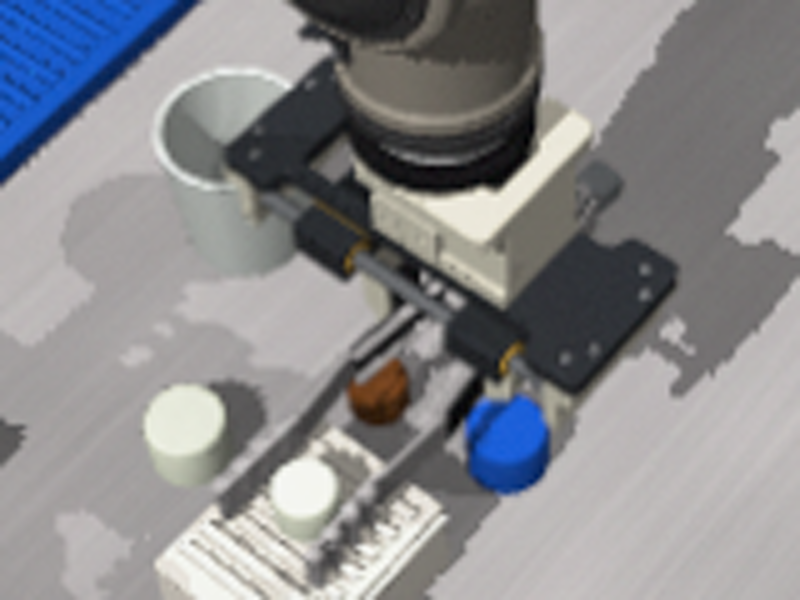

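Emit:
arm_command --fingers 0 --targets '[{"x": 0, "y": 0, "z": 0, "roll": 0}, {"x": 0, "y": 0, "z": 0, "roll": 0}, {"x": 0, "y": 0, "z": 0, "roll": 0}, {"x": 0, "y": 0, "z": 0, "roll": 0}, {"x": 0, "y": 0, "z": 0, "roll": 0}, {"x": 0, "y": 0, "z": 0, "roll": 0}]'

```text
time: 11.6
tool_pos: [518.4, 136.4, 68.9]
tcp_rot: [3.141, -0.0, 1.571]
contact_force: [0.8, 0.2, -1.4]
grip_width: 42.4
```

```bash
python3 - <<'E'
from h import *
c=cap('wrist','w9');o=c['obs'];print(o['tool_pos'],o['tcp_rot'],o['time'],o['grip_width'],o['contact_force'])
crop('w9',150,0,350,150,4,'w9c')
E
```

```text
[518.41087465 136.42947306  68.91641385] [ 3.14093599e+00 -6.81185315e-05  1.57067893e+00] 11.6 42.40834532184149 [ 0.77045422  0.19779694 -1.44638368]
```

View pics/w9c.png

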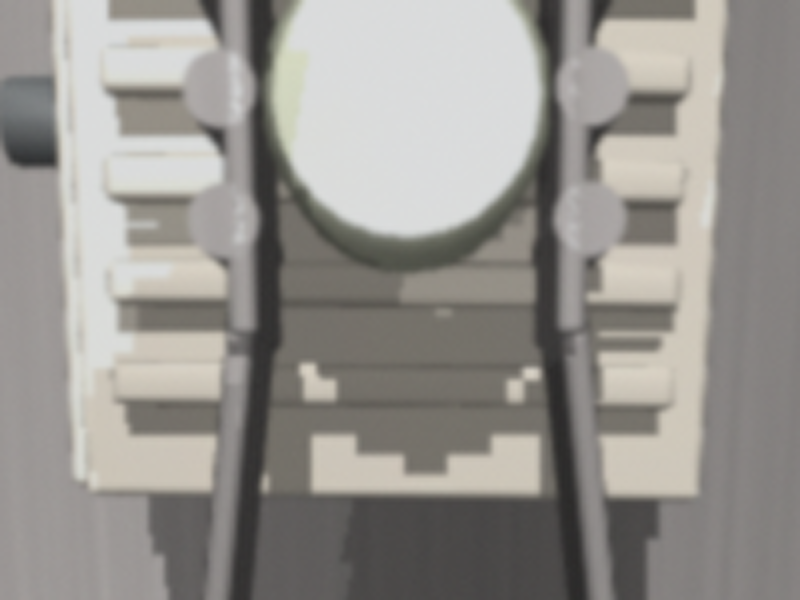

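Squeezed at 42.4 mm opening, as predicted for a 30 mm tablet. Lift slowly.

Emit:
arm_command --targets '[{"x": 0, "y": 0, "z": 0.3, "roll": 0}, {"x": 0, "y": 0, "z": 0.8, "roll": 0}, {"x": 0, "y": 0, "z": 1.5, "roll": 0}, {"x": 0, "y": 0, "z": 2.5, "roll": 0}, {"x": 0, "y": 0, "z": 3.5, "roll": 0}, {"x": 0, "y": 0, "z": 4.5, "roll": 0}, {"x": 0, "y": 0, "z": 5, "roll": 0}, {"x": 0, "y": 0, "z": 5, "roll": 0}]'

```text
time: 12.32
tool_pos: [519.1, 136.6, 120.6]
tcp_rot: [3.138, -0.0, 1.571]
contact_force: [-0.6, -0.2, -1.1]
grip_width: 42.2
```

```bash
python3 - <<'E'
from h import *
c=cap('wrist','w10');o=c['obs'];print(o['tool_pos'],o['tcp_rot'],o['time'],o['grip_width'],o['contact_force'])
crop('w10',0,0,512,384,1.5,'w10b'); s=cap('side','s_f');crop('s_f',150,160,310,300,5,'s_fb')
E
```

```text
[519.12733194 136.5539613  120.61462919] [ 3.13825791e+00 -3.64804915e-04  1.57085279e+00] 12.3167 42.17909292896823 [-0.58105846 -0.24198551 -1.1227748 ]
```

View pics/w10b.png

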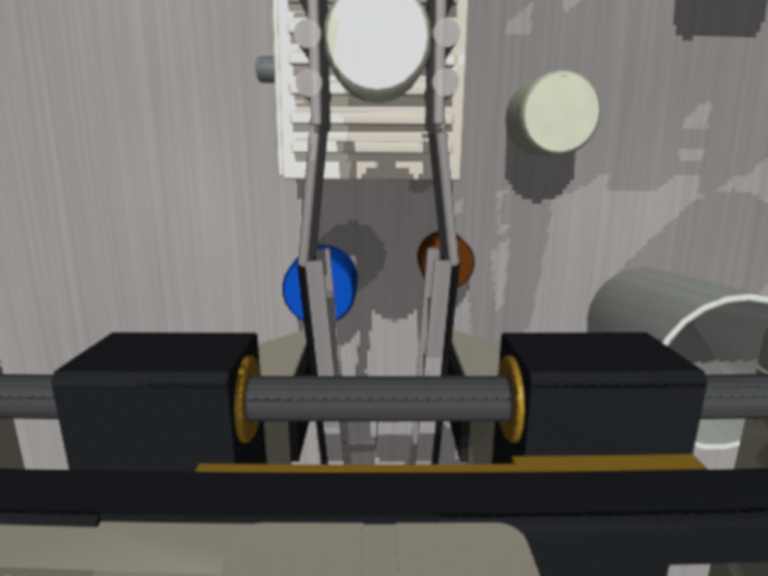

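View pics/s_fb.png

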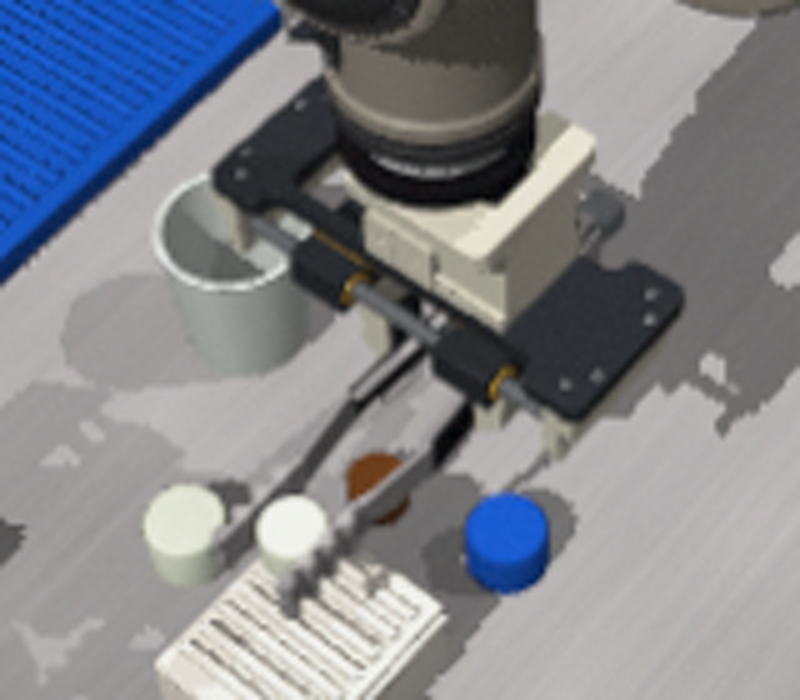

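Emit:
arm_command --targets '[{"x": 0, "y": 0, "z": 1, "roll": 0}, {"x": 0, "y": 0, "z": 2.2, "roll": 0}, {"x": 0.8, "y": -0.7, "z": 3, "roll": 0}, {"x": 2.4, "y": -2, "z": 3, "roll": 0}, {"x": 4.2, "y": -3.4, "z": 3, "roll": 0}, {"x": 6.0, "y": -4.8, "z": 3, "roll": 0}, {"x": 7.8, "y": -6.2, "z": 3, "roll": 0}, {"x": 9, "y": -7.2, "z": 3, "roll": 0}]'

```text
time: 13.08
tool_pos: [609.5, 63.1, 148.8]
tcp_rot: [3.141, 0.0, 1.57]
contact_force: [0.2, 0.0, -2.3]
grip_width: 42.1
```

Emit:
arm_command --targets '[{"x": 1.4, "y": -1.1, "z": 0, "roll": 0}, {"x": 2.8, "y": -2.3, "z": 0, "roll": 0}, {"x": 4.2, "y": -3.5, "z": 0, "roll": 0}, {"x": 5.5, "y": -4.5, "z": 0, "roll": 0}, {"x": 6.2, "y": -5, "z": 0, "roll": 0}, {"x": 6.2, "y": -5, "z": 0, "roll": 0}, {"x": 6.2, "y": -5, "z": 0, "roll": 0}]'

```text
time: 13.67
tool_pos: [669.7, 14.6, 148.3]
tcp_rot: [-3.14, -0.0, 1.57]
contact_force: [-1.0, 0.4, -1.6]
grip_width: 42.7
```

```bash
python3 - <<'E'
from h import *
c=cap('wrist','w11');o=c['obs'];print(o['tool_pos'],o['tcp_rot'],o['time'],o['grip_width'],o['contact_force'])
crop('w11',0,0,512,384,1.5,'w11b'); s=cap('side','s_g');crop('s_g',100,120,300,270,4,'s_gb'); s=cap('scene','c_g');crop('c_g',220,120,380,240,5,'c_gb')
E
```

```text
[669.720244    14.59375158 148.3172205 ] [-3.14032493e+00 -3.86946606e-04  1.57042656e+00] 13.6667 42.65145766183805 [-0.96729281  0.41512223 -1.62955675]
```

View pics/w11b.png

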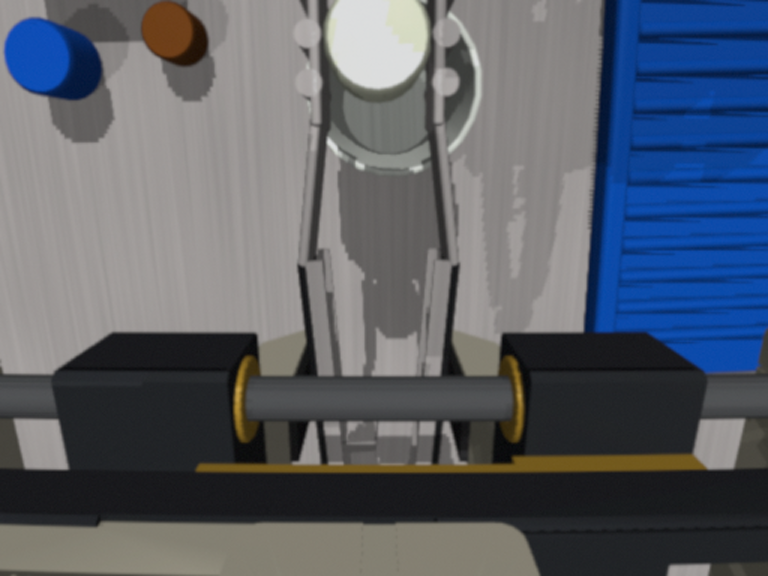

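View pics/s_gb.png

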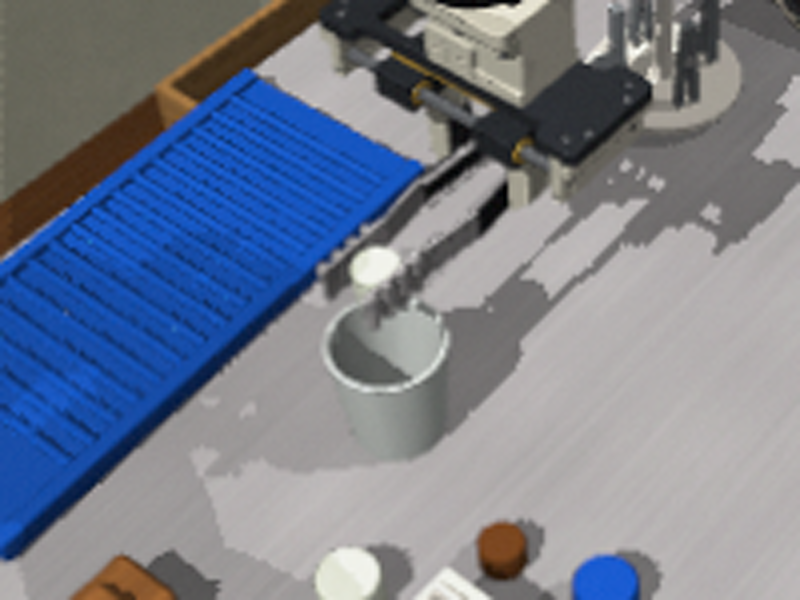

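View pics/c_gb.png

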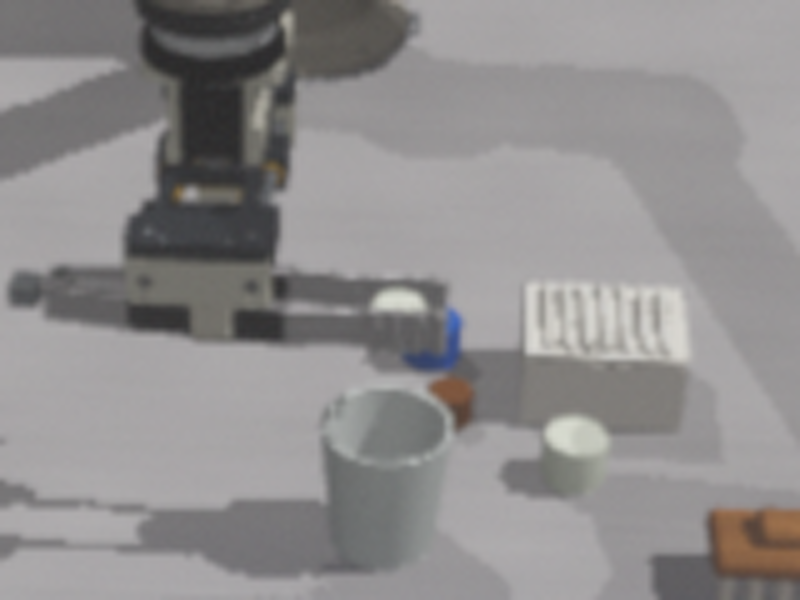

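```bash
python3 - <<'E'
from h import *
from scipy.optimize import least_squares
c=load('w11');k=1.5
for z in (83,85,87):
    P=np.array([onz(c,u/k,v/k,z)[:2] for u,v in [(480,80),(388,170),(466,34),(473,120),(456,146),(345,157),(420,166)]])
    f=lambda p:np.hypot(*(P-p[:2]).T)-p[2]
    r=least_squares(f,[670,114,38]);r2=least_squares(lambda p:f([*p,38]),[670,114]);print(z,r.x,r2.x,np.abs(r2.fun).max())
print('tablet',onz(c,378/k,37/k,163), c['obs']['tool_pos'])
b=load('side');d=load('w7')
E
```

```text
83 [676.87587227 112.91100746  36.44202693] [675.50067814 114.31745061] 1.5742287001435997
85 [676.81460902 112.6507825   36.11500281] [675.14834394 114.35518742] 1.802443879337595
87 [676.75334579 112.39055752  35.78797866] [674.79534747 114.39371622] 2.025469593387811
tablet [669.74230717 114.80486155 163.        ] [669.720244    14.59375158 148.3172205 ]
```

Emit:
arm_command --targets '[{"x": 0.2, "y": -0.05, "z": 0, "roll": 0}, {"x": 0.5, "y": -0.1, "z": 0, "roll": 0}, {"x": 0.5, "y": -0.1, "z": 0, "roll": 0}, {"x": 0.5, "y": -0.1, "z": 0, "roll": 0}, {"x": 0.5, "y": -0.1, "z": 0, "roll": 0}, {"x": 0.5, "y": -0.1, "z": 0, "roll": 0}]'

```text
time: 14.32
tool_pos: [675.1, 13.5, 148.7]
tcp_rot: [-3.142, -0.0, 1.571]
contact_force: [-0.4, 0.0, -0.7]
grip_width: 42.2
```

```bash
python3 - <<'E'
from h import *
c=cap('wrist','w12');o=c['obs'];print(o['tool_pos'],o['time'],o['grip_width'],o['contact_force'],abs(o['dq']).max())
s=cap('side','s_h')
# triangulate tablet top from side+wrist
crop('s_h',150,170,250,245,8,'s_hb');crop('w12',180,0,330,112,5,'w12b')
for n in ('side',): # bystander shift check in brush/caddy/cup masks
    A=load('side')['img'];B=s['img']
    for nm,(x0,y0,x1,y1) in dict(cup=(180,205,212,235),brush=(80,258,148,318),caddy=(243,105,290,155)).items():
        d=cv2.absdiff(A[y0:y1,x0:x1],B[y0:y1,x0:x1]).max(2);print(nm,(d>50).mean().round(3))
E
```

```text
[675.13068453  13.45597214 148.7013633 ] 14.3167 42.244177941745505 [-0.35759473  0.0129156  -0.65522122] 0.003107514446629726
cup 0.0
brush 0.0
caddy 0.277
```

View pics/s_hb.png

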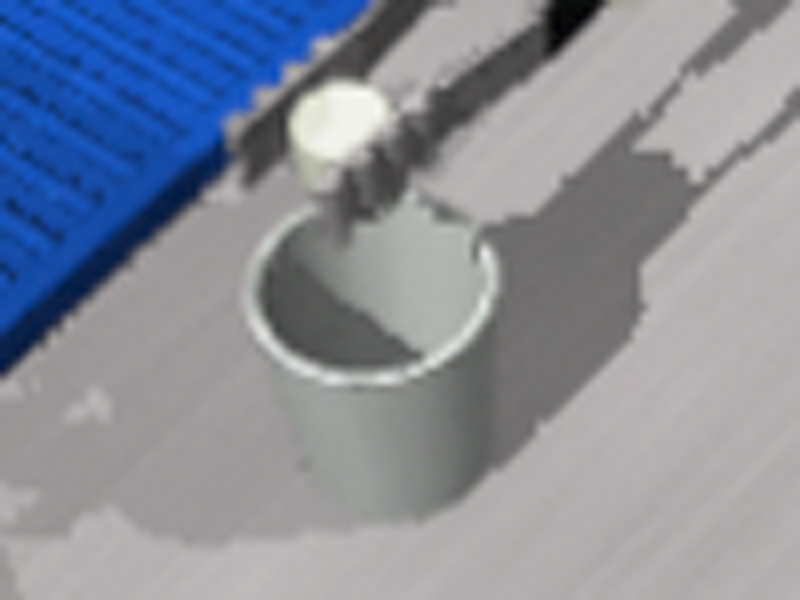

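View pics/w12b.png

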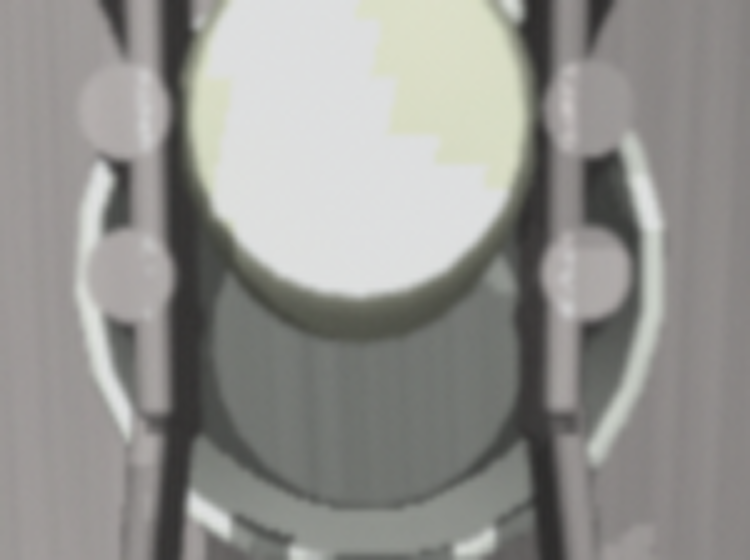

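```bash
python3 - <<'E'
from h import *
c=load('w12');s=load('s_h')
f=lambda u,v:(s,150+u/8,170+v/8); g=lambda u,v:(c,180+u/5,v/5)
print('tablet top',tri(f(342,120),g(360,130)))
L,R,B=g(82,280),g(660,250),g(360,553)
l,r,b=[onz(*q,85) for q in (L,R,B)];print(l,r,b,'rim x mid',(l+r)[0]/2,'y from bottom',b[1]+38)
print('rim side',onz(*f(372,290),85))
A=load('side')['img'];D=s['img'];x=np.hstack([A[90:170,220:320],D[90:170,220:320]]);cv2.imwrite('pics/cad.png',cv2.resize(x,None,fx=4,fy=4))
E
```

```text
tablet top (array([674.60993747, 113.63444587, 159.04521422]), [np.float64(0.6557747445128359), np.float64(0.6557747445128368)])
[639.4821348  112.12697538  85.        ] [713.22136979 115.74949149  85.        ] [675.00712542  77.95532429  85.        ] rim x mid 676.3517522960503 y from bottom 115.95532429394355
rim side [671.29970071 115.11082406  85.        ]
```

View pics/cad.png

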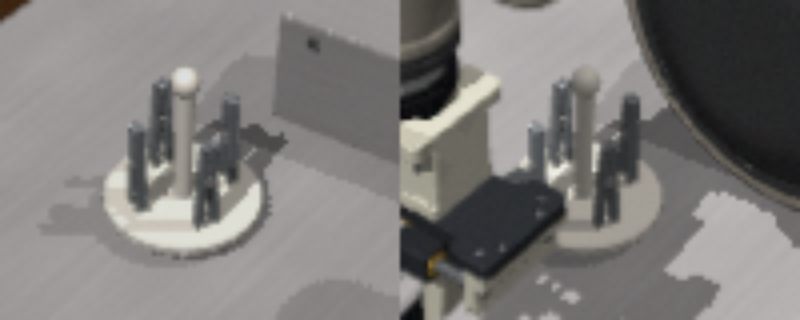

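The before/after view shows the caddy standing where it was, only shaded now. The tablet is within a few mm of the cup axis and about 62–66 mm above the rim, so I'm handing in.

```bash
python3 - <<'E'
from plant import bot
print(bot.close_job())
E
```

```text
the job is handed in; nothing more can be done
None
```

I carried out the whole task and handed it in at about 14.4 s on the clock; the system gave no verdict.

**What I did:**
- **Tab:** I picked the tongs up locked and pressed the tab against the upstand. It slid about 13.5 mm at 7–9 N, then stopped hard at 22 N. That matches fully home, and the tongs then sprang open.
- **Tablet:** I closed the jaws on the smaller white tablet on the soap case. The fingers stopped at 42.4 mm, which fits a 30 mm tablet. I then lifted it and carried it over the cup.

**Last checks:**
- **Position:** The top of the tablet is at (675, 114, 159) mm, measured from the side and wrist views. The cup's axis came out between (671, 115) and (676, 116), so the tablet is about 1–4 mm off centre.
- **Height:** The tablet's centre is about 62–66 mm above the rim.
- **Stillness:** The arm was still, and the finger opening held at 42 mm.
- **Bystanders:** The cup and brush look unchanged in the side view. The caddy failed the pixel comparison (28% of its pixels changed), but side by side it stands where it was, now partly shaded and hidden by the arm.

**Measurements that disagreed:**
- **Scene camera:** It placed the case and cup about 10–15 mm farther in x than the side camera, so I relied on the wrist and side views.
- **Tablet top height:** The estimates ranged from 77 to 86 mm, against 84 mm in the text.
- **Soap case edge:** The wrist views put it at 88 mm, against 60 mm in the text, so I discarded that and used 60 mm.

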